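Start and seat a hold-down bolt in a deep well

TASK

Bolt the stop block down: take the bolt with the wooden bar handle out of the rack, lower it down the deep hole in the block and, pressing only lightly, turn it to feel where its cross pin drops into the thread at the bottom; never force it. Then screw it gently clockwise until its collar is flush on the block, and let go. Leave the round-knobbed spare bolt in the rack.

Things in the scene. Friction and masses are not known exactly. Their poses are not given: they have to be found in the camera images.
- bolt_handle (a point): centre of the bolt's bar handle: dark wood, 60 mm long (along the bolt's x), 14 mm thick (y), 24 mm tall (z, up), to be gripped across its thickness. Below the bar: a thin steel neck 14 mm tall, 13 mm diameter, then the collar, then a steel guide 25 mm in diameter for 28 mm, then an 11 mm shank. The bolt weighs about 160 g.
- bolt_collar (a point): centre of the underside of the bolt's round steel collar (38 mm diameter, 6 mm thick), 30 mm below the handle's centre. At the start it rests on the rack and the bolt hangs upright; at the end it must rest on the block.
- bolt_tip (a point): lower end of the bolt, on its axis, 113 mm below the handle's centre. The last 8 mm is a nose with a tapered end. A cross pin, 6 mm in diameter and 25 mm long, passes through the shank parallel to the handle bar (along x), its underside 6 mm above the tip: its two ends are the bolt's two-start thread.
- block: fixed beech stop block, 130 mm (x) by 100 mm (y) by 85 mm tall, a dark 12 mm batten along the foot of each x side; origin at the centre of its underside, z up. A vertical well 29 mm in diameter goes down its middle. The force between bolt and block must stay below 30 N; all is rigid, so press with 3 to 8 N and move slowly.
- well_mouth (a point): centre of the well's mouth, in the block's top face, 85 mm above the bench.
- insert_top (a point): centre of the flat top of the steel threaded insert, in the well 63 mm below its mouth, with a 15 mm bore for the nose. Two opposite slots 9 mm wide in it are the thread mouths; their line lies 0.3 to 2.5 rad anticlockwise (from above) of the block's x, never measured (this point's axes are the block's): feel for it. Pin riding on the top: collar 14 mm above the block.
- insert_floor (a point): point on the well's axis at the insert's thread floor, 12 mm above the bench, where the pin lands after falling 10 mm through the mouths (collar then 4 mm above the block). Turning clockwise seen from above then leads it 4 mm down a ramp in about 1.0 rad, till the collar rests on the block; 1.2 to 1.35 rad from the drop is surely home, a hard stop comes after about 1.5 rad. Anticlockwise is blocked.
- rack: fixed plywood rack, 210 mm long (y), 70 mm wide, 90 mm tall; origin at the centre of its underside. Its 12 mm top board has two 31 mm holes, 50 mm either side of its middle along y, a bolt hanging in each; lift a bolt straight up at least 95 mm to clear it.
- spare_knob (a point): centre of the round wooden knob (38 mm diameter, 22 mm tall, its top 132 mm above the bench) of the spare bolt, which has no cross pin and hangs in the rack's other hole. Leave it there, and carry nothing into it.

How it is judged:
By the outcome, as a careful person would: the job done as asked, in the order asked, and still so for the second after the job is handed in, with the robot touching nothing.
It also fails if it takes over 72 s, if anything falls off the work surface, if the arm or the gripper's body presses on something with over 40 N, if the wrist force passes 120 N, or if a joint passes its speed limit or range.

ROBOT

A 6-joint arm with a two-finger parallel gripper is mounted at the origin on the work surface. World frame = base frame: x ahead of the robot, y to its left, z up, the work surface at z = 0. Lengths are in m, angles in degrees, forces in N, time in s.
With the tool pointing down it reaches from about 0.4 to 0.825 m from the base axis. Payload 7 kg.
Tool frame: the origin (TCP) lies midway between the tips of the shut fingers; the grasp point (between the pads) lies 19 mm behind it; z points along the fingers, y is the line along which they close (so a half turn about z gives the same grasp; the last joint's range is limited). The gripper opens to 88 mm and grips with 3 to 60 N. Pads are 19 mm wide; open, the fingers measure 130 mm over their backs; the gripper's body (78 mm by 193 mm) begins 47 mm behind the grasp point.
Start: joints at [-60.728, 20.546, 0.682, 0, -70.136, -16.507], TCP at [0.149, -0.658, 0.227] pointing down, gripper open.
Joint ranges: [-176.03, 176.03], [-82.01, 121.73], [-58.28, 71.71], [-173.87, 95.51], [-174.79, -0.11], [-173.66, 173.66]. Speed limits (degrees/s): [136.94, 136.94, 172.46, 180, 180, 180].

INTERFACE

Orientations are given as a 3x3 rotation matrix whose columns are the frame's x, y, z axes.
In Python, from rig import robot gives the robot as it stands. Calls block until the motion is done:
- robot.goto(position, orientation): joint-space move of the TCP to a pose.
- robot.servo_line(position, ori=None, speed=0.15): straight line of the TCP; ori=None keeps the orientation; speed is the mean speed in m/s.
- robot.movej(angles): joint-space move.
- robot.move_gripper(opening): opening from 0.0 (shut) to 1.0 (fully open); the grip force is fixed at half the most; returns when the fingers have stopped.
- robot.dwell(seconds).
- robot.ik(position, orientation): joint angles nearest the present ones, or None.
- robot.grab_frame(name): name is "side" or "top"; returns (picture, depth): 420x560x3 uint8, red, green, blue; 420x560 float32, m along the optical axis (not along the pixel's ray), 0 where there is no reading.
- robot.camera_info(name): a dict with "vfov" (degrees; the focal length in pixels is half the picture's height over the tangent of half this angle, whatever the lens; pixels are square), "cx", "cy" (the principal point, pixels), "view" (4x4, takes a point from world to camera coordinates). Camera axes: x right, y down, z forward; pixel columns grow to the right and rows downward; lengths in m; the calibration is good to about 2 mm. A picture is of the moment at which its call begins. camera_info takes no time and is no camera call.
A pose or a line that the arm cannot do raises robot.Unreachable and nothing moves.
- robot.job_done(): hands the job in; it is judged then, once.
Readings, each from a call of its own:
- robot.read_t(): time.
- robot.read_qpos(): joint angles.
- robot.read_qvel(): joint speeds.
- robot.read_effort(): joint torques, N m.
- robot.read_position(): TCP position.
- robot.read_tcp_rot(): TCP orientation.
- robot.read_force(): force on the tool from outside, world axes, zero at the start.
- robot.read_ft_torque(): the same for the moment, N m.
- robot.read_grip_width(): opening from 0.0 (shut) to 1.0 (fully open).
- robot.read_finger_force(): force on a finger pad.
Only numpy, scipy, OpenCV 4.12 (cv2) and the standard library are available. Lean on these libraries where they do the work, as an engineer would, in place of code of your own. Each camera call takes 0.05 s, during which the arm holds its last target. There are 200 camera calls.

## Working session

There is one attempt and no reset: what is moved stays moved. The work goes in short steps, each a Python script; the robot and the scene stay as the last script left them, time stands still between calls to the robot, and variables do not carry over. Pictures are saved under pics/ and viewed, at most 10 in all, crops included, and the job is handed in when it is done.

```bash
ls; mkdir -p pics
python3 - <<'E'
from rig import robot
import cv2,numpy as np
for n in("side","top"):
    im,d=robot.grab_frame(n); i=robot.camera_info(n)
    print(n,i["vfov"],i["cx"],i["cy"],np.round(i["view"],4).tolist(),{k:v for k,v in i.items() if k not in("vfov","cx","cy","view")})
    cv2.imwrite(f"pics/{n}0.png",im[:,:,::-1]); np.save(f"pics/{n}0.npy",d)
print(robot.read_t(),robot.read_tcp_rot(),robot.read_force())
E
```

```text
pics
side 54.56533429162995 283.64843883574645 207.4962177593653 [[0.9322, -0.3616, -0.0146, -0.5099], [-0.2874, -0.7152, -0.6371, 0.1924], [0.22, 0.5981, -0.7706, 0.6666], [0.0, 0.0, 0.0, 1.0]] {}
top 55.86931349945318 273.96445098200553 206.5519447427718 [[-0.0473, -0.9989, 0.0017, -0.0011], [-0.974, 0.0457, -0.2218, 0.5601], [0.2215, -0.0122, -0.9751, 0.6439], [0.0, 0.0, 0.0, 1.0]] {}
0.1 [[-9.75300023e-01 -2.20883771e-01 -4.75152454e-04]
 [-2.20884224e-01  9.75299066e-01  1.37562827e-03]
 [ 1.59561785e-04  1.44660397e-03 -9.99998941e-01]] [-0.99218432  0.03055606 -0.95024272]
```

View pics/side0.png

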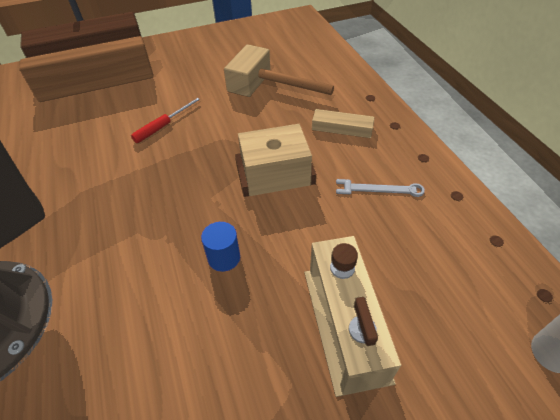

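View pics/top0.png

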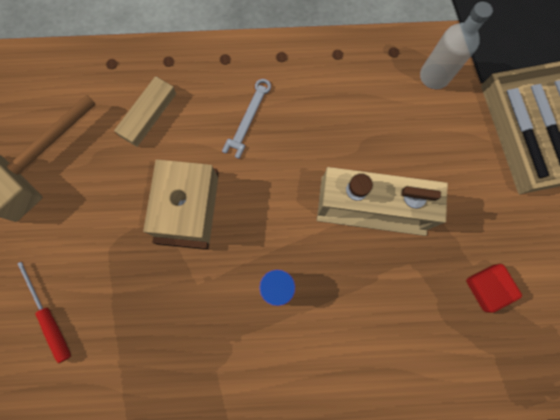

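The side view shows the bar handle near (366,321), the knob near (344,257) and the well near (274,144). In the top view they are at about (421,193), (361,185) and (178,198). Next I'll measure them.

```bash
cat > h.py <<'E'
import numpy as np,cv2
from rig import robot
def cam(n):
    i=robot.camera_info(n); f=210/np.tan(np.radians(i["vfov"]/2)); V=np.array(i["view"]); return f,i["cx"],i["cy"],V
def ray(n,uv):
    f,cx,cy,V=cam(n); R=V[:3,:3]; o=-R.T@V[:3,3]
    return o,R.T@np.array([(uv[0]-cx)/f,(uv[1]-cy)/f,1])
def onz(n,uv,z):
    o,d=ray(n,uv); return o+d*(z-o[2])/d[2]
def tri(a,b):
    (o1,d1),(o2,d2)=ray("side",a),ray("top",b)
    s=np.linalg.lstsq(np.c_[d1,-d2],o2-o1,rcond=None)[0]; p,q=o1+s[0]*d1,o2+s[1]*d2
    return (p+q)/2,np.linalg.norm(p-q)
def cloud(n,d):
    f,cx,cy,V=cam(n); v,u=np.mgrid[:420,:560]; P=np.stack([(u-cx)/f*d,(v-cy)/f*d,d],-1)
    return (P-V[:3,3])@V[:3,:3]
def blob(mask,near):
    k,l,s,c=cv2.connectedComponentsWithStats(mask.astype(np.uint8))
    j=min((j for j in range(1,k) if s[j,4]>15),key=lambda j:np.hypot(*(c[j]-near)))
    return l==j,c[j],s[j,4]
E
python3 - <<'E'
from h import *
seeds=dict(side=dict(bar=(366,321),knob=(344,257),well=(274,144)),top=dict(bar=(421,193),knob=(361,185),well=(178,198)))
C={}
for n in seeds:
    im=cv2.imread(f"pics/{n}0.png"); d=np.load(f"pics/{n}0.npy"); P=cloud(n,d); g=im.max(2).astype(int)
    for k,s in seeds[n].items():
        z=dict(bar=.132,knob=.132,well=.085)[k]
        m=(g<110) 
        win=np.zeros_like(m); r=35 if k!="well" else 11; win[s[1]-r:s[1]+r,s[0]-r:s[0]+r]=1
        b,c,a=blob(m&win,s); C[n,k]=c
        b2=b&(abs(P[...,2]-z)<.006); print(n,k,c.round(1),a,"onz",onz(n,c,z).round(4),"top-face pts",b2.sum(),P[b2].mean(0).round(4) if b2.any() else "")
        if k=="bar" and b2.sum()>10:
            q=P[b2][:,:2].astype(np.float32); print(" rect",cv2.minAreaRect(q))
    for nm,z,s,r in(("block",.085,seeds[n]["well"],60),("rack",.09,seeds[n]["knob"],110)):
        m=abs(P[...,2]-z)<.005; win=np.zeros_like(m); win[max(0,s[1]-r):s[1]+r,max(0,s[0]-r):s[0]+r]=1
        m=(m&win).astype(np.uint8); k,l,st,c=cv2.connectedComponentsWithStats(m); j=1+st[1:,4].argmax()
        q=P[l==j]; print(n,nm,cv2.minAreaRect(q[:,:2].astype(np.float32)),q[:,2].mean())
for k in("bar","knob","well"): print(k,tri(C["side",k],C["top",k]))
E
```

```text
side bar [364.9 322.4] 666 onz [ 0.5533 -0.2765  0.132 ] top-face pts 479 [ 0.5568 -0.2727  0.1312]
 rect ((0.5576052665710449, -0.27057474851608276), (0.05919423699378967, 0.013459045439958572), 79.68499755859375)
side knob [344.  257.4] 575 onz [ 0.5726 -0.1787  0.132 ] top-face pts 451 [ 0.5752 -0.1748  0.1316]Traceback (most recent call last):
  File "<stdin>", line 10, in <module>
  File "h.py", line 19, in blob
    j=min((j for j in range(1,k) if s[j,4]>15),key=lambda j:np.hypot(*(c[j]-near)))
ValueError: min() iterable argument is empty
```

Run:
```python
from h import *
seeds=dict(side=dict(bar=(366,321),knob=(344,257),well=(274,144)),top=dict(bar=(421,193),knob=(361,185),well=(178,198)))
C={}
for n in seeds:
    im=cv2.imread(f"pics/{n}0.png"); d=np.load(f"pics/{n}0.npy"); P=cloud(n,d); g=im.max(2).astype(int)
    for k,s in seeds[n].items():
        z=dict(bar=.132,knob=.132,well=.085)[k]
        r=35 if k!="well" else 14
        w=np.s_[s[1]-r:s[1]+r,s[0]-r:s[0]+r]
        m=g<(110 if k!="well" else np.median(g[w])*.78); win=np.zeros_like(m); win[w]=1
        b,c,a=blob(m&win,s); x,y,ww,hh=cv2.boundingRect(b.astype(np.uint8))
        if k=="well": c=np.array([x+(ww-1)/2,y+(hh-1)/2])
        C[n,k]=c
        b2=b&(abs(P[...,2]-z)<.006); print(n,k,c.round(1),a,(ww,hh),"onz",onz(n,c,z).round(4),"top-face",b2.sum(),P[b2].mean(0).round(4) if b2.any() else "")
        if k!="well" and b2.sum()>10: print(" rect",cv2.minAreaRect(P[b2][:,:2].astype(np.float32)))
    for nm,z,s,r in(("block",.085,seeds[n]["well"],60),("rack",.09,seeds[n]["knob"],110)):
        m=abs(P[...,2]-z)<.005; win=np.zeros_like(m); win[max(0,s[1]-r):s[1]+r,max(0,s[0]-r):s[0]+r]=1
        m=(m&win).astype(np.uint8); k,l,st,c=cv2.connectedComponentsWithStats(m); j=1+st[1:,4].argmax()
        q=P[l==j]; print(n,nm,cv2.minAreaRect(q[:,:2].astype(np.float32)),q[:,2].mean())
for k in("bar","knob","well"): print(k,tri(C["side",k],C["top",k]))
```

```text
side bar [364.9 322.4] 666 (27, 49) onz [ 0.5533 -0.2765  0.132 ] top-face 479 [ 0.5568 -0.2727  0.1312]
 rect ((0.5576052665710449, -0.27057474851608276), (0.05919423699378967, 0.013459045439958572), 79.68499755859375)
side knob [344.  257.4] 575 (25, 28) onz [ 0.5726 -0.1787  0.132 ] top-face 451 [ 0.5752 -0.1748  0.1316]
 rect ((0.5755025744438171, -0.17305606603622437), (0.03480440005660057, 0.03466779366135597), 64.595947265625)
side well [273. 144.] 114 (15, 9) onz [0.5789 0.1375 0.085 ] top-face 30 [0.5844 0.1476 0.0818]
side block ((0.5797063112258911, 0.13775049149990082), (0.10326865315437317, 0.13021042943000793), 81.40569305419922) 0.08489320036029728
side rack ((0.5678341388702393, -0.22088560461997986), (0.2104101926088333, 0.07085998356342316), 79.35816955566406) 0.08999868971619254
top bar [420.9 193.9] 426 (40, 15) onz [ 0.5536 -0.2651  0.132 ] top-face 289 [ 0.5564 -0.2677  0.1307]
 rect ((0.5567591786384583, -0.2681190073490143), (0.06022408977150917, 0.012838663533329964), 78.72156524658203)
top knob [360.2 185.5] 442 (25, 24) onz [ 0.5722 -0.1683  0.132 ] top-face 378 [ 0.5744 -0.1694  0.1312]
 rect ((0.5745773315429688, -0.16969576478004456), (0.03446506708860397, 0.03539900481700897), 26.366897583007812)
top well [178.  197.5] 216 (17, 16) onz [0.5783 0.1384 0.085 ] top-face 26 [0.5856 0.1411 0.0816]
top block ((0.5791513323783875, 0.1394449770450592), (0.1007596030831337, 0.13049456477165222), 81.59892272949219) 0.0846242394094505
top rack ((0.5670564770698547, -0.21987394988536835), (0.21144776046276093, 0.07114651054143906), 79.4745864868164) 0.08953539619068564
bar (array([ 0.55789761, -0.27129736,  0.11671751]), np.float64(0.0012131396129951865))
knob (array([ 0.57666163, -0.17162378,  0.1188015 ]), np.float64(0.0017362754661942573))
well (array([0.5789665, 0.138695 , 0.0838478]), np.float64(0.0006633137340330304))
```

Both views agree to about 2 mm, and they match the rack and block geometry:

| Item | Position or direction |
|---|---|
| Bar centre | (0.557, -0.270) |
| Bar direction | 79.3° |
| Well | (0.579, 0.1385) |
| Block x | -8.5° |

Next I'll grasp and lift.

```bash
cat >> h.py <<'E'
def ori(bolt_deg):  # tool pointing down, y = bolt x + 90deg
    a=np.radians(bolt_deg+90); y=np.array([np.cos(a),np.sin(a),0]); z=np.array([0,0,-1.]); return np.c_[np.cross(y,z),y,z]
E
python3 - <<'E'
from h import *
B=np.array([.5572,-.2697]); O=ori(79.3)
robot.goto([*B,.19],O); print(robot.read_t(),robot.read_qpos())
robot.servo_line([*B,.1025],speed=.06); print(robot.read_position(),robot.read_force())
robot.move_gripper(0.0); print(robot.read_t(),robot.read_grip_width()*88,robot.read_finger_force(),robot.read_force())
robot.servo_line([*B,.262],speed=.08)
print(robot.read_t(),robot.read_grip_width()*88,robot.read_position(),robot.read_force(),robot.read_ft_torque())
for n in("side","top"):
    im,d=robot.grab_frame(n); cv2.imwrite(f"pics/{n}1.png",im[:,:,::-1]); np.save(f"pics/{n}1.npy",d)
E
```

```text
2.1333 [-7.85981894e+00  1.67731431e+01 -9.70636803e+00  6.09126100e-03
 -6.35204771e+01 -2.92495112e+00]
[ 0.55745852 -0.26977374  0.10294091] [ 0.93719553 -0.73038338  0.25390892]
4.8917 13.67105556688395 29.99980866909027 [ 0.110111   -0.38834048 -0.66783421]
7.0333 13.701178538906746 [ 0.55705154 -0.26963062  0.26155052] [-0.10215107  0.34340375 -1.57561934] [0.03668946 0.090912   0.00878904]
```

View pics/side1.png

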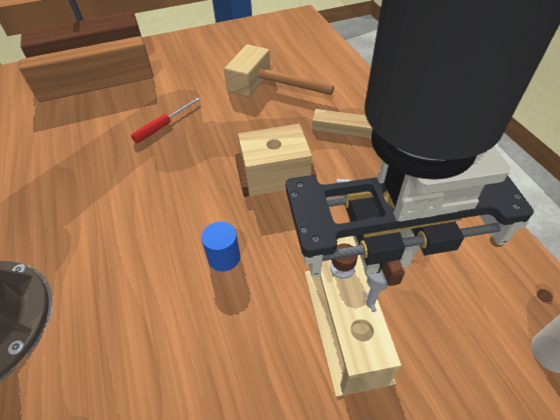

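The bolt is lifted and hangs near (375,290), and its rack hole at (362,329) is empty. The spare at (344,257) hasn't moved. Next I'll carry it over the well.

Run:
```python
from h import *
W=np.array([.579,.1385])
robot.goto([*W,.262],ori(137)); 
robot.servo_line([*W,.20],speed=.08); robot.dwell(.3)
print(robot.read_t(),robot.read_qpos(),robot.read_position(),robot.read_grip_width()*88,robot.read_force())
for n in("side","top"):
    im,d=robot.grab_frame(n); cv2.imwrite(f"pics/{n}2.png",im[:,:,::-1]); np.save(f"pics/{n}2.npy",d)
c=[]
for n,(u,v) in(("side",(274,144)),("top",(178,198))):
    im=cv2.imread(f"pics/{n}2.png"); c.append(cv2.resize(im[max(0,v-70):v+70,u-90:u+90],None,fx=2.2,fy=2.2)[:300])
cv2.imwrite("pics/c2.png",np.hstack(c))
```

```text
9.875 [ 3.22509817e+01  1.41466991e+01 -1.19223167e+01  2.41515850e-03
 -6.38940683e+01  1.47519876e+01] [0.57910389 0.13859493 0.20039107] 13.82992203499909 [-0.82597426 -0.16427657 -1.6350216 ]
```

View pics/c2.png

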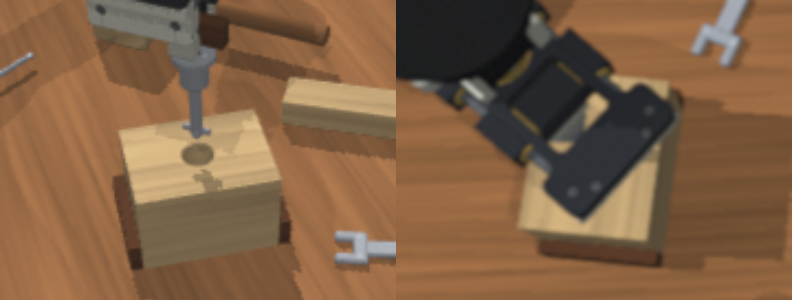

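The side crop shows the shank's cross pin just above and behind the well mouth, at crop pixels (198,130) against (198,153). The top view is blocked by the gripper. I'll get the shank axis from side depth, in the same frame as the well.

Run:
```python
from h import *
from scipy.optimize import least_squares
d=np.load("pics/side2.npy"); P=cloud("side",d).reshape(-1,3)
V=cam("side")[3]; o=-V[:3,:3].T@V[:3,3]
for lo,hi,r in((.122,.158,.0055),(.162,.184,.0125),(.189,.192,.019)):
    q=P[(np.hypot(P[:,0]-.579,P[:,1]-.1385)<.03)&(P[:,2]>lo)&(P[:,2]<hi)]
    s=least_squares(lambda c:np.hypot(q[:,0]-c[0],q[:,1]-c[1])-r,[.579,.1385],loss="soft_l1",f_scale=.001)
    print(lo,hi,len(q),s.x.round(4),"rms",np.sqrt((s.fun**2).mean()).round(4),q.mean(0).round(4))
# lateral: shank centre per row vs projected TCP axis
f,cx,cy,_=cam("side")
def proj(p): c=V[:3,:3]@p+V[:3,3]; return np.array([f*c[0]/c[2]+cx,f*c[1]/c[2]+cy])
D=(abs(cloud("side",d)-np.array([.579,.1385,.14]))<[.02,.02,.018]).all(2)
for v in range(D.any(1).argmax(),420):
    u=np.where(D[v])[0]
    if len(u)>3: print(v,u.min(),u.max(),(u.min()+u.max())/2,end=" | ")
print(); [print(z,proj(np.array([.579,.1385,z])).round(1)) for z in(.158,.14,.122,.085)]
```

```text
0.122 0.158 88 [0.5799 0.1386] rms 0.0008 [0.5788 0.1346 0.1399]
0.162 0.184 118 [0.58   0.1388] rms 0.0009 [0.5767 0.1295 0.1731]
0.189 0.192 32 [0.5799 0.1386] rms 0.0009 [0.5767 0.1232 0.1906]
116 270 275 272.5 | 117 270 275 272.5 | 118 270 275 272.5 | 119 270 275 272.5 | 120 270 275 272.5 | 121 270 275 272.5 | 122 270 275 272.5 | 123 270 275 272.5 | 124 270 275 272.5 | 125 270 275 272.5 | 126 270 275 272.5 | 127 270 275 272.5 | 128 270 275 272.5 | 129 270 275 272.5 | 
0.158 [271.5 113.8]
0.14 [271.9 121.6]
0.122 [272.2 129.1]
0.085 [272.9 143.7]
```

The axis is vertical and within about 1 mm of the well. I'll correct that and descend under guard.

Run:
```python
from h import *
W=np.array([.5785,.1378])
robot.servo_line([*W,.19],speed=.05); robot.dwell(.2)
F=[robot.read_force() for _ in range(3)]; b=np.mean(F,0); print(robot.read_t(),np.round(F,2))
z=.19
for zt in(.17,.155,.14,.13,.125,.122):
    robot.servo_line([*W,zt],speed=.05); f=robot.read_force()-b; print(zt,robot.read_position().round(4),f.round(2),round(robot.read_t(),2))
    if np.linalg.norm(f)>4: break
else:
    t=robot.read_t()
    while zt>.109:
        zt-=.0006; robot.servo_line([*W,zt],speed=.01); f=robot.read_force()-b
        if f[2]>1.5 or np.hypot(*f[:2])>4: break
    print(zt,robot.read_position().round(4),f.round(2),t,robot.read_t())
    for i in range(3): robot.dwell(.1); print((robot.read_force()-b).round(2),robot.read_position().round(5))
print(robot.read_ft_torque())
```

```text
10.525 [[ 0.32  0.68 -1.95]
 [ 0.32  0.68 -1.95]
 [ 0.32  0.68 -1.95]]
0.17 [0.5785 0.1377 0.1697] [-0.25 -1.31  0.16] 11.07
0.155 [0.5783 0.1377 0.1546] [-0.68 -0.36  0.22] 11.53
0.14 [0.5783 0.1377 0.1396] [-0.82 -0.43  0.41] 11.97
0.13 [0.5782 0.1376 0.1295] [-0.55 -0.8  -0.24] 12.32
0.125 [0.5783 0.1377 0.1246] [-0.58 -0.    0.1 ] 12.57
0.122 [0.5784 0.1378 0.1218] [ 0.14 -1.99  0.35] 12.82
0.11119999999999994 [0.5786 0.1378 0.1114] [-0.27 -0.31  2.22] 12.825 17.325
[-0.45 -0.67  1.79] [0.57861 0.13782 0.11136]
[-0.65 -0.94  2.81] [0.57864 0.13785 0.11138]
[ 0.12 -1.19  2.49] [0.57863 0.13785 0.11136]
[-0.03186948  0.2718861   0.02654601]
```

Run:
```python
from h import *
W=np.array([.5785,.1378]); b=np.array([-.1,0.2,-1.8]); a=137.; z=.1111
m0=robot.read_ft_torque()[2]; k=0
while a>4 and robot.read_t()<45:
    a-=3; robot.servo_line([*W,z],ori=ori(a),speed=.01)
    f=robot.read_force()-b; p=robot.read_position(); m=robot.read_ft_torque()[2]-m0
    if k%3==0 or p[2]<.1109: print(a,round(z,5),p.round(5),f.round(1),round(m,2),round(robot.read_t(),2))
    k+=1
    if p[2]<.1108: print("sunk"); break
    if np.hypot(*f[:2])>9 or f[2]>12 or abs(m)>.25: print("guard",a,p,f,m); break
    z=z-np.clip((4-f[2])*.00006,-.00015,.00015)
```

```text
134.0 0.1111 [0.57875 0.13791 0.11133] [1.6 0.5 3.4] 0.04 17.88
125.0 0.11103 [0.57872 0.13789 0.11123] [-0.2  0.9  5.2] -0.01 18.62
116.0 0.11123 [0.57851 0.13779 0.11128] [1.6 0.1 4.6] -0.01 19.38
107.0 0.11141 [0.5784  0.13775 0.11129] [-0.  -0.4  4.3] -0.03 20.12
98.0 0.11137 [0.57846 0.13777 0.11131] [0.9 0.  3. ] -0.0 20.88
89.0 0.11124 [0.57859 0.13783 0.1113 ] [0.5 0.  4. ] -0.04 21.62
80.0 0.11122 [0.57853 0.13782 0.11127] [0.8 0.1 4.9] 0.0 22.38
71.0 0.11133 [0.57848 0.1378  0.1113 ] [1.  0.1 3.6] -0.04 23.12
62.0 0.11126 [0.57851 0.13777 0.1113 ] [ 1.7 -0.5  4.2] -0.07 23.88
53.0 0.11131 [0.57844 0.13781 0.11128] [ 0.3 -0.8  4.6] -0.03 24.62
44.0 0.11129 [0.57844 0.13778 0.11122] [ 0.7 -0.7  3. ] -0.02 25.38
35.0 0.11107 [0.57821 0.1378  0.11078] [-0.3  0.5  1. ] -0.05 26.12
sunk
```

Force vanished and the tool sank at 35°. I'll lower it without turning.

Run:
```python
from h import *
W=np.array([.5785,.1378]); b=np.array([-.1,0.2,-1.8]); a=35.; z=.1108
while z>.0995:
    z-=.0005; robot.servo_line([*W,z],ori=ori(a),speed=.012); f=robot.read_force()-b; p=robot.read_position()
    if f[2]>3.5 or np.hypot(*f[:2])>7: break
print(z,p.round(5),f.round(1),robot.read_ft_torque().round(2),robot.read_t(),robot.read_grip_width()*88)
```

```text
0.1103 [0.57843 0.13781 0.11046] [-0.1  0.   4.3] [ 0.3   0.51 -0.04] 26.375 13.788239994700355
```

Run:
```python
from h import *
W=np.array([.5785,.1378]); b=np.array([-.1,0.2,-1.8]); a=35.; z=.1104
for k in range(14):
    a-=1; robot.servo_line([*W,z],ori=ori(a),speed=.01)
    f=robot.read_force()-b; p=robot.read_position(); print(a,round(z,5),p.round(5),f.round(1),robot.read_ft_torque().round(2),round(robot.read_t(),2))
    if p[2]<.1085 or np.hypot(*f[:2])>8 or f[2]>12: break
    z=z-np.clip((4-f[2])*.0001,-.0003,.0003)
```

```text
34.0 0.1104 [0.57846 0.13777 0.1104 ] [ 0.1 -0.2  3.6] [ 0.22  0.46 -0.  ] 26.62
33.0 0.11036 [0.57849 0.13775 0.1103 ] [-0.2 -0.7  2.4] [0.07 0.3  0.06] 26.88
32.0 0.1102 [0.57847 0.13779 0.11009] [-0.1  0.1  1.9] [ 0.08  0.18 -0.01] 27.12
31.0 0.10999 [0.5785  0.13783 0.10993] [-0.9 -0.7  2.1] [ 0.17  0.13 -0.06] 27.38
30.0 0.1098 [0.57852 0.13781 0.10976] [-0.1  0.2  2.5] [ 0.17  0.04 -0.04] 27.62
29.0 0.10965 [0.5785  0.13787 0.10962] [0.2 0.2 2.3] [ 0.17  0.07 -0.05] 27.88
28.0 0.10947 [0.57852 0.13782 0.10945] [0.  0.7 1.9] [ 0.24  0.08 -0.01] 28.12
27.0 0.10926 [0.57846 0.13783 0.10918] [0.4 0.5 1.4] [ 0.34 -0.04 -0.04] 28.38
26.0 0.109 [0.57847 0.13781 0.10891] [-0.3 -0.4  1.1] [ 0.35  0.02 -0.03] 28.62
25.0 0.10871 [0.57839 0.13775 0.10858] [ 0.8  0.8 -0.5] [ 0.25 -0.03 -0.01] 28.88
24.0 0.10841 [0.57838 0.13772 0.10829] [-0.3 -0.4  0.4] [ 0.22  0.02 -0.03] 29.12
```

Run:
```python
from h import *
W=np.array([.5785,.1378]); b=np.array([-.1,0.2,-1.8]); a=24.; z=.1083
while z>.0995:
    z-=.0005; robot.servo_line([*W,z],ori=ori(a),speed=.012); f=robot.read_force()-b; p=robot.read_position(); print(round(z,4),p.round(4),f.round(1))
    if f[2]>3.5 or np.hypot(*f[:2])>7: break
print(robot.read_ft_torque().round(2),robot.read_t(),robot.read_grip_width()*88)
```

```text
0.1078 [0.5784 0.1378 0.1077] [0.2 0.  0.4]
0.1073 [0.5785 0.1378 0.1073] [ 0.3 -0.2 -0.1]
0.1068 [0.5785 0.1378 0.1068] [-0.2 -0.6 -1.2]
0.1063 [0.5785 0.1378 0.1062] [0.2 0.9 0.1]
0.1058 [0.5785 0.1378 0.1057] [ 0.7 -0.4  0.4]
0.1053 [0.5785 0.1378 0.1053] [-0.2  0.1 -0.4]
0.1048 [0.5785 0.1378 0.1048] [ 1.  -1.  -0.8]
0.1043 [0.5785 0.1378 0.1043] [ 1.4 -0.4  0.2]
0.1038 [0.5785 0.1378 0.1038] [ 0.9  0.3 -0.6]
0.1033 [0.5785 0.1378 0.1033] [0.9 0.  0.1]
0.1028 [0.5785 0.1378 0.1028] [-0.4  0.8 -0.9]
0.1023 [0.5785 0.1378 0.1023] [0.  1.  0.7]
0.1018 [0.5785 0.1378 0.1018] [0.6 1.2 0.1]
0.1013 [0.5786 0.1378 0.1014] [-1.2  0.7  1.4]
0.1008 [0.5787 0.1378 0.1013] [-1.6 -0.3  5.6]
[0.16 0.49 0.02] 32.875 13.666030652833166
```

The pin fell 10 mm, right to the thread floor. Now I'll screw clockwise, gently.

Run:
```python
from h import *
W=np.array([.5785,.1378]); b=np.array([-.1,0.2,-1.8]); a=24.; z=.1010
m0=robot.read_ft_torque()[2]; k=0
while a>-49 and robot.read_t()<58:
    a=max(a-2.5,-49.); robot.servo_line([*W,z],ori=ori(a),speed=.01)
    f=robot.read_force()-b; p=robot.read_position(); m=robot.read_ft_torque()[2]-m0
    if k%2==0: print(a,round(z,5),p.round(5),f.round(1),round(m,2),round(robot.read_t(),2),robot.read_qpos()[5].round(1))
    k+=1
    if np.hypot(*f[:2])>9 or f[2]>12 or abs(m)>.25: print("guard",a,p,f,m); break
    z=max(z-np.clip((4-f[2])*.0001,-.0003,.0003)-(.00015 if p[2]>.0977 else 0),.0966)
print(a,z,p,f,m,robot.read_grip_width()*88,robot.read_t())
```

```text
21.5 0.101 [0.57875 0.13776 0.10126] [-0.4  0.2  5.2] -0.02 33.12 -100.7
16.5 0.10094 [0.57876 0.13779 0.10121] [-0.2 -1.7  6.9] 0.03 33.62 -105.6
11.5 0.10118 [0.57861 0.13774 0.1012 ] [ 0.8 -1.6  5.5] -0.0 34.12 -110.6
6.5 0.10124 [0.57846 0.13771 0.10114] [ 0.7 -2.7  5.5] 0.03 34.62 -115.6
1.5 0.10112 [0.57828 0.13797 0.10089] [0.3 1.2 3. ] -0.01 35.12 -120.6
-3.5 0.10059 [0.57839 0.1378  0.10048] [0.1 0.3 3.6] 0.01 35.62 -125.6
-8.5 0.09995 [0.5785  0.13782 0.0999 ] [ 0.4 -0.2  0.9] -0.03 36.12 -130.6
-13.5 0.09925 [0.57864 0.13785 0.09941] [0.8 0.4 3.6] -0.03 36.62 -135.6
-18.5 0.09893 [0.57861 0.13781 0.09901] [0.7 0.1 4.1] -0.03 37.12 -140.6
-23.5 0.09867 [0.57855 0.1378  0.09867] [ 0.9 -0.5  3.4] 0.02 37.62 -145.6
-28.5 0.0983 [0.57847 0.13777 0.09828] [ 0.8 -0.8  3.8] -0.04 38.12 -150.6
-33.5 0.09797 [0.57846 0.1378  0.09793] [0.8 0.1 4. ] -0.07 38.62 -155.6
-38.5 0.09759 [0.57845 0.13781 0.09756] [ 0.5 -0.4  3.7] -0.01 39.12 -160.6
-43.5 0.09757 [0.57834 0.13778 0.09749] [-0.6 -0.4  3.7] -0.02 39.62 -165.6
-48.5 0.09754 [0.5784 0.1378 0.0975] [-0.4  0.5  3.2] -0.02 40.12 -170.6
-49.0 0.0975341943089135 [0.57846633 0.13782822 0.09748903] [-1.79065056 -0.00701649  4.72946072] 0.06881944394775709 14.09271318638746 40.375
```

It bottomed out at z = 0.0975, 13.8 mm below the riding height. The slot centre may be a few degrees past where the pin fell, so I'll release and look. If needed I'll regrip half a turn round and add a few degrees.

Run:
```python
from h import *
robot.move_gripper(.5); p=robot.read_position(); robot.servo_line([p[0],p[1],.16],speed=.1)
print(robot.read_t())
robot.goto([.5785,.1378,.16],ori(131)); print(robot.read_t(),robot.read_qpos().round(1),robot.read_force())
im,d=robot.grab_frame("side"); np.save("pics/s3.npy",d); cv2.imwrite("pics/c3.png",cv2.resize(im[60:220,190:370,::-1],None,fx=3.3,fy=3.3))
P=cloud("side",d).reshape(-1,3); r=np.hypot(P[:,0]-.579,P[:,1]-.138)
q=P[(r<.022)&(P[:,2]>.086)&(P[:,2]<.098)]; print(np.histogram(q[:,2],bins=np.arange(.086,.099,.001)))
g=P[(r<.035)&(P[:,2]>.121)&(P[:,2]<.131)]; print(len(g),np.median(g[:,2]),cv2.minAreaRect(g[:,:2].astype(np.float32)))
```

```text
41.875
44.525 [ 32.2  16.  -15.1   0.  -59.    8.8] [-0.42506379  0.65465517 -0.17824152]
(array([10,  5,  6, 18, 37, 54, 13,  5,  1,  4,  1,  0,  0]), array([0.086, 0.087, 0.088, 0.089, 0.09 , 0.091, 0.092, 0.093, 0.094,
       0.095, 0.096, 0.097, 0.098, 0.099]))
181 0.12618180834655782 ((0.5784321427345276, 0.13757869601249695), (0.015685442835092545, 0.059370946139097214), 39.515865325927734)
```

View pics/c3.png

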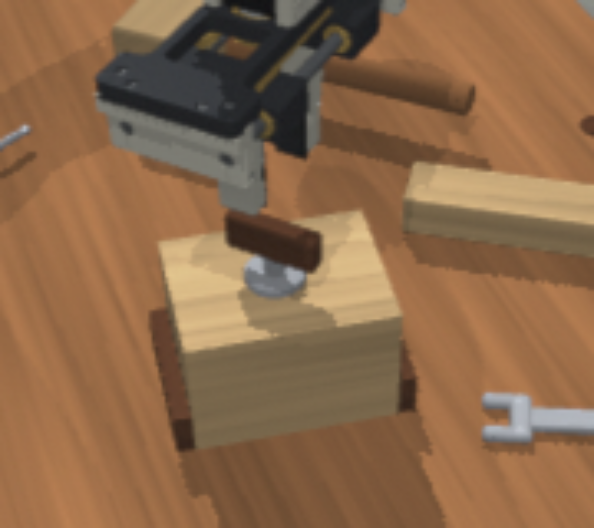

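The crop shows the collar sitting on the block at (275,277). Depth puts its top at z ≈ 0.091, which is flush, and the bar is at about -50.5°. I have time to regrip lightly and add a guarded 4.5° so it is surely home.

Run:
```python
from h import *
W=np.array([.5784,.1377]); 
robot.servo_line([*W,.0985],ori=ori(129.5),speed=.06); robot.move_gripper(0.); m0=robot.read_ft_torque()[2]; print(robot.read_t(),robot.read_grip_width()*88,robot.read_force().round(1))
a=129.5
while a>125:
    a-=1.5; robot.servo_line([*W,.0983],ori=ori(a),speed=.01); f=robot.read_force(); m=robot.read_ft_torque()[2]-m0
    print(a,f.round(1),round(m,2),robot.read_position().round(4))
    if abs(m)>.25 or np.linalg.norm(f)>14: break
robot.move_gripper(.5); robot.servo_line([*robot.read_position()[:2],.19],speed=.12); print(robot.read_t())
im,d=robot.grab_frame("side"); cv2.imwrite("pics/s4.png",im[...,::-1])
P=cloud("side",d).reshape(-1,3); r=np.hypot(P[:,0]-.579,P[:,1]-.138)
q=P[(r<.022)&(P[:,2]>.086)&(P[:,2]<.098)]; print(np.histogram(q[:,2],bins=np.arange(.086,.099,.001))[0])
g=P[(r<.035)&(P[:,2]>.121)&(P[:,2]<.131)]; print(np.median(g[:,2]),cv2.minAreaRect(g[:,:2].astype(np.float32)))
```

```text
46.35 14.022362524726617 [-0.8  1.5  0.4]
128.0 [-0.8 -0.2  3.3] -0.04 [0.5785 0.1377 0.0986]
126.5 [-1.  -0.9  4.3] -0.02 [0.5786 0.1377 0.0986]
125.0 [0.8 0.1 5.3] -0.07 [0.5786 0.1377 0.0986]
48.7417
[12 10  9 26 37 39 18  2  1  4  1  5  0]
0.1263961575654149 ((0.5785406231880188, 0.13755367696285248), (0.015656853094697, 0.059727247804403305), 35.98899459838867)
```

View pics/s4.png

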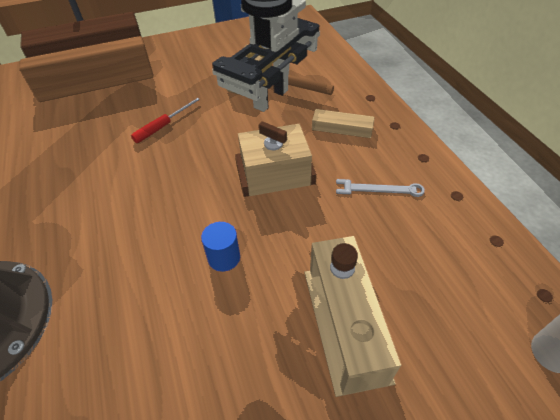

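The bolt is flush on the block at (274,138), the gripper is clear, and the spare is still in the rack at (344,259).

```bash
python3 -c "
from rig import robot
print(robot.job_done(),robot.read_t())"
```

```text
the job is handed in; nothing more can be done
the job is handed in; nothing more can be done
```

The job is handed in: the bolt is screwed down with its collar flush on the block and released at about 49 s, with press forces under about 7 N, and the spare bolt is still in the rack.

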